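# Lock a sample holder into a bayonet dock

## Robot

A 6-joint arm with a two-finger parallel gripper is mounted at the origin on the work surface. World frame = base frame: x ahead of the robot, y to its left, z up, the work surface at z = 0. Lengths are in m, angles in rad, forces in N, time in s.
With the tool pointing down it reaches from about 0.325 to 0.775 m from the base axis. Payload 5.5 kg.
Tool frame: the origin (TCP) lies between the finger pads; the fingertips stand 8 mm ahead of it and the grasp point (between the pads) lies 11 mm behind it (tcp_to_tips is the distance from the TCP to the fingertips, in m); z points along the fingers, y is the direction in which the jaws open and shut (so a half turn about z gives the same grasp; the last joint's range is limited). The gripper opens to 88 mm and grips with 3 to 60 N. Pads are 20 mm wide; open, the fingers measure 115 mm over their backs; the gripper's body (75 mm by 178 mm) begins 61 mm behind the grasp point.
Start: joints at [-0.057, 0.091, 1.231, -0, 1.82, -0.057], TCP at [0.6, -0, 0.231] pointing down, gripper open.
Joint ranges: [-2.87, 2.87], [-0.86, 2.18], [0.17, 2.46], [-1.51, 4.65], [0.06, 2.69], [-2.65, 2.65]. Speed limits (rad/s): [2.57, 2.57, 3.01, 3.14, 3.14, 3.14].

## Interface

Orientations are given as a unit quaternion [w, x, y, z].
In Python, from bench import * gives the robot as it stands. Calls block until the motion is done:
- move_to(position, orientation): joint-space move of the TCP to a pose.
- move_l(position, speed=0.15, orientation=None): straight line of the TCP; orientation=None keeps the orientation; speed is the mean speed in m/s.
- movej(angles): joint-space move.
- gripper_open() and close(): open the fingers fully, or close them until they stop; the grip force is fixed at half the most.
- hold(seconds).
- inverse_kinematics(position, orientation): joint angles nearest the present ones, or None.
- state(): the state.
- get_image(name): name is "scene" or "side" or "wrist"; returns a dict with "frame" (420x560x3 uint8, blue, green, red), "depth" (420x560 float32, m along the optical axis (not along the pixel's ray), 0 where there is no reading), "camera_matrix" (3x3 intrinsics, pixels), "k1" (the pictures are not rectified: a ray, as slopes to the right and down, at radius r is drawn at 1 + k1 r^2 times it, then the intrinsics apply), "view" (4x4, takes a point from world to camera coordinates). Camera axes: x right, y up, looking along -z (the intrinsics and any distortion apply to the point x, -y, -z); pixel columns grow to the right and rows downward; lengths in m; the calibration is good to about 2 mm. A picture is of the moment at which its call begins.
A pose or a line that the arm cannot do raises IKError and nothing moves.
- job_done(): hands the job in, once; it reports no verdict.
The state is a dict: "time": time; "joint_pos": joint angles; "dq": joint speeds; "joint_torque": joint torques, N m; "ee_pos": TCP position; "ee_rot": TCP orientation; "ft_force": force on the tool from outside, world axes, zero at the start; "moment": the same for the moment, N m; "finger_gap": finger opening in m.
Only numpy, scipy, OpenCV 4.12 (cv2) and the standard library are available. Lean on these libraries where they do the work, as an engineer would, in place of code of your own. Each camera call takes 0.05 s, during which the arm holds its last target. There are 200 camera calls.

## Task

Mount the steel sample holder (the round one with two side lugs and a flat grip bar) in the spring-loaded bayonet dock: find the slots by gently turning the holder on the ring, push it in against the spring, and twist it a quarter turn clockwise, seen from above, so that it locks and stays down when you let go. Never force it (60 N on the dock, all its contacts together, would harm it), and leave the other things on the bench where they are.

Things in the scene. Friction and masses are not known exactly. Their poses are not given: they have to be found in the camera images.
- holder: Loose round steel sample holder, standing on its nose. Origin: centre of underside, z up. Nose 43 mm across (bottom 37) to z 8; body 44 across to z 30; grip bar on top 34 long (its x), 12 thick (y), z 30-74, to be pinched. Lugs at +x and -x, in line with the bar, 8 wide, z 8-14, tips 58 apart. Half a turn makes no difference. Mineral chips beside the bar up to z 38: fingertips above. 0.11-0.22 kg.
- dock: Bayonet dock, fixed: grey base plate 110 x 110 x 12 mm with a bright drum 80 mm across and 57 high, dark slotted ring in its mouth. Origin: on the bench below the drum's axis; x points to the small dark index block at the drum's foot. The ring's angle is NOT reported: its slots lie within 0.4 rad either way of the dock's x axis, fixed during a run, seen from above or felt for by turning the holder.
- dock_mouth (a point): Centre of the ring's top face, 60 mm above the bench. Ring: 10 mm thick, bore 48 mm across, two opposite slots 12 mm wide (66 mm across) for the lugs. With the lugs off the slots the holder stands on the ring, nose in the bore, its underside 52 mm above the bench; within about 0.08 rad of the slots it drops in and its underside meets the spring plate at 47 mm.
- dock_lock (a point): On the axis, 40 mm above the bench: where the holder's underside is once locked. The lugs pass under the ring with the underside at 36 mm or lower; then it twists clockwise seen from above (only that way) to a stop 0.08 rad past a quarter turn from the slots' middle. Let up there, the spring lifts the lugs into notches 4 mm deep; let up over the slots, it rises to 47 mm.
- plate (a joint): Brass spring plate in the dock's bore: how far it is pressed in, m. 0 = up, face 47 mm above the bench; 0.007 with the holder locked; 0.011 when the lugs just clear the ring; 0.017 = bottom (holder's underside at 30 mm). It pushes back with 5 N at 0 plus 0.45 N per mm: 10 N when the lugs clear, 12.7 N at the bottom.
- blank: Bystander, leave alone: plain steel blank 56 mm across, 56 mm high with a round knob and no lugs. Origin under its centre.
- box_a: Bystander: open clear box 90 x 90 x 38 mm with a sample. Origin under its centre.
- box_b: Bystander: lidded clear box 100 x 70 x 38 mm. Origin under its centre.
- stub: Bystander: aluminium stub 25 mm across, 12 mm high. Origin under its centre.
- stub2: Bystander: steel stub 32 mm across, 10 mm high. Origin under its centre.
- jar: Bystander: small glass jar 44 mm across, 55 mm high. Origin under its centre.
- driver: Bystander: screwdriver 170 mm long lying along its x axis. Origin under its middle.
Not all that is in view belongs to the job. Leave any red look-alike of the dock alone.

How it is judged:
By the outcome, as a careful person would: the job done as asked, in the order asked, and still so for the second after the job is handed in, with the robot touching nothing.
It also fails if it takes over 64 s, if anything falls off the work surface, if the arm or the gripper's body presses on something with over 40 N, if the wrist force passes 120 N, or if a joint passes its speed limit or range.

## Working session

There is one attempt and no reset: what is moved stays moved. The work goes in short steps, each a Python script; the robot and the scene stay as the last script left them, time stands still between calls to the robot, and variables do not carry over. Pictures are saved under pics/ and viewed, about 8 in all and at most 12, crops included, and the job is handed in when it is done.

```bash
mkdir -p pics; ls; cat > h.py <<'E'
from bench import *
import numpy as np, cv2
def snap(name,fn):
    im=get_image(name); cv2.imwrite(f'pics/{fn}.png',im['frame']); np.savez(f'pics/{fn}.npz',**im); return im
def load(fn): return dict(np.load(f'pics/{fn}.npz'))
def ray(im,u,v):
    K=im['camera_matrix'];k=float(im['k1'])
    d=np.array([(u-K[0,2])/K[0,0],(v-K[1,2])/K[1,1]]); s=d.copy()
    for _ in range(20): s=d/(1+k*(s@s))
    R=im['view'][:3,:3];t=im['view'][:3,3]
    return -R.T@t, R.T@np.array([s[0],-s[1],-1.])
def atz(im,u,v,z):
    o,r=ray(im,u,v); return o+r*(z-o[2])/r[2]
def atd(im,u,v):
    o,r=ray(im,u,v); return o+r*im['depth'][int(round(v)),int(round(u))]
def proj(im,p):
    c=im['view']@np.append(p,1); s=np.array([c[0],-c[1]])/-c[2]; s=s*(1+float(im['k1'])*(s@s)); K=im['camera_matrix']
    return s*[K[0,0],K[1,1]]+K[:2,2]
E
python3 - <<'E'
from h import *
a=snap('scene','scene');b=snap('side','side');snap('wrist','wrist')
cv2.imwrite('pics/two.png',cv2.resize(np.hstack([a['frame'],b['frame']]),(800,300)))
print(state(), a['k1'],a['camera_matrix'],a['view'])
E
```

```text
pics
{'time': 0.15, 'joint_pos': array([-5.67461803e-02,  9.17178941e-02,  1.23159467e+00,  3.61737314e-06,
        1.81979777e+00, -5.66931886e-02]), 'dq': array([ 0.0015071 , -0.00185982, -0.00118836, -0.00204121,  0.00089411,
       -0.00042133]), 'joint_torque': array([ 1.35033202e-03, -4.47044814e+01, -4.06907630e+01,  6.99103042e-02,
        2.74600578e-02, -1.16549641e-04]), 'ee_pos': array([ 5.99793332e-01, -1.65467366e-05,  2.29755709e-01]), 'ee_rot': array([-5.67304130e-04,  7.07124999e-01,  7.07088156e-01, -5.03991861e-04]), 'ft_force': array([ 0.4267303 ,  0.86848505, -0.0220983 ]), 'moment': array([-0.00326425,  0.03301148,  0.03554997]), 'finger_gap': 0.08794781330099823} 0.03067112278859965 [[396.99789459   0.         287.48969145]
 [  0.         396.99789459 210.53299702]
 [  0.           0.           1.        ]] [[-0.27483317  0.96148938  0.00221419  0.14776143]
 [-0.64376383 -0.18572368  0.74234416  0.29917231]
 [ 0.71416725  0.20259538  0.67001511 -1.33468724]
 [ 0.          0.          0.          1.        ]]
```

View pics/scene.png

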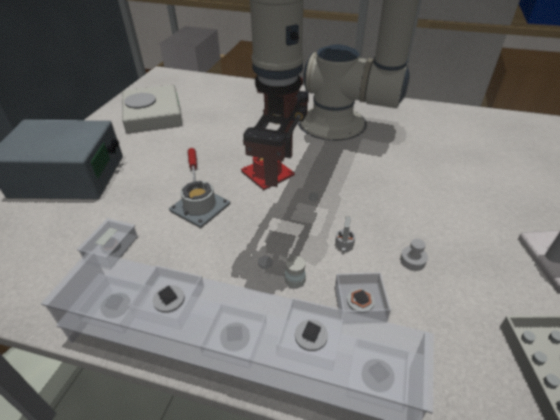

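View pics/wrist.png

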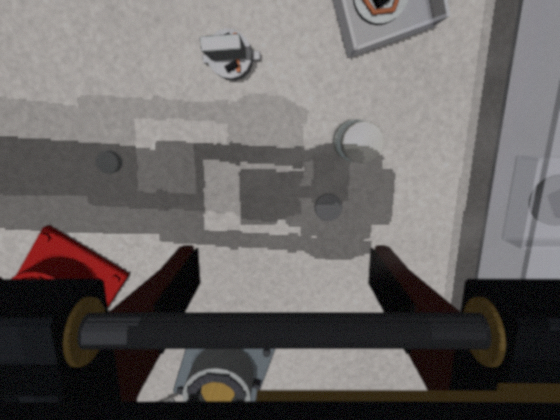

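The scene view shows the holder with its bar at about (345,238), the blank at (415,253), the dock at (198,198) and the red decoy at (268,172). In the wrist view the holder is at (228,55) and the dock at (218,390). Next I'll get rough positions and then take a wrist view over each.

```bash
python3 - <<'E'
from h import *
s=load('scene');w=load('wrist')
print('dock',atz(s,198,186,.06),atz(w,218,390,.06),'holder',atz(s,345,243,.03),atz(w,230,65,.03),'blank',atz(s,415,262,.0))
o,r=ray(w,280,210);print('cam',o,r, 'red',atd(s,268,172),'driver',atd(s,192,157), 'dark disc', atd(w,327,207),atd(w,109,162),atd(w,358,140))
print(inverse_kinematics([.5,-.2,.3],[0,1,0,0]))
E
```

```text
dock [ 0.50861946 -0.23766508  0.06      ] [ 0.52283819 -0.22549535  0.06      ] holder [0.57004545 0.14148822 0.03      ] [0.54590152 0.12674897 0.03      ] blank [0.55514119 0.29723346 0.        ]
cam [0.59904976 0.06950309 0.38512955] [-0.01281335 -0.24098238 -0.97064682] red [ 0.65308981 -0.00325309  0.25387635] driver [ 0.35189856 -0.33658645  0.02375738] dark disc [ 0.64781992 -0.0197498   0.01103202] [0.40722322 0.03096482 0.01347606] [0.66914648 0.05673097 0.05642163]
[-4.43684813e-01 -4.89425955e-02  1.24907226e+00 -4.44089210e-16
  1.94146299e+00  1.12711151e+00]
```

```bash
python3 - <<'E'
import cv2
a=cv2.imread('pics/scene.png')
A=cv2.resize(a[140:230,150:250],(400,360),interpolation=cv2.INTER_CUBIC);B=cv2.resize(a[205:295,320:420],(400,360),interpolation=cv2.INTER_CUBIC)
import numpy as np
cv2.imwrite('pics/crop1.png',np.hstack([A,B]))
E
```

```text
(no output)
```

View pics/crop1.png

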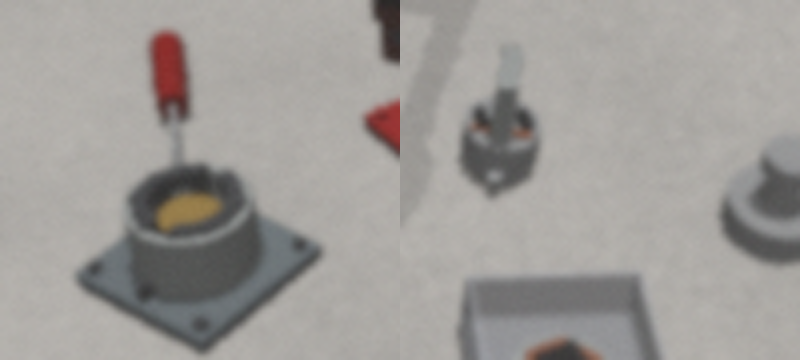

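```bash
python3 - <<'E'
from h import *
q=[0,.70710678,.70710678,0]
move_to([.52,-.275,.24],q);hold(.3);snap('wrist','wd')
move_to([.55,.075,.21],q);hold(.3);snap('wrist','wh')
print(state()['time'])
a,b=load('wd')['frame'],load('wh')['frame']
cv2.imwrite('pics/two2.png',np.hstack([a[:300,100:500],b[:300,100:500]]))
E
```

```text
3.2833
```

View pics/two2.png

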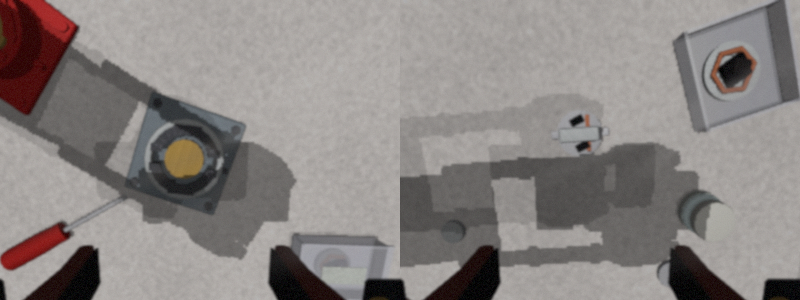

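The dock's drum is centred at about (282,157) and the holder's bar at about (279,134) in the full wrist frames. I'll enlarge both.

```bash
python3 - <<'E'
from h import *
a,b=load('wd')['frame'],load('wh')['frame']
A=cv2.resize(a[90:220,220:350],(520,520),interpolation=cv2.INTER_CUBIC);A=cv2.convertScaleAbs(A,alpha=1.5,beta=20)
B=cv2.resize(b[104:164,240:320],(640,480),interpolation=cv2.INTER_CUBIC)
cv2.imwrite('pics/cd.png',A);cv2.imwrite('pics/ch.png',B)
E
```

```text
(no output)
```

View pics/cd.png

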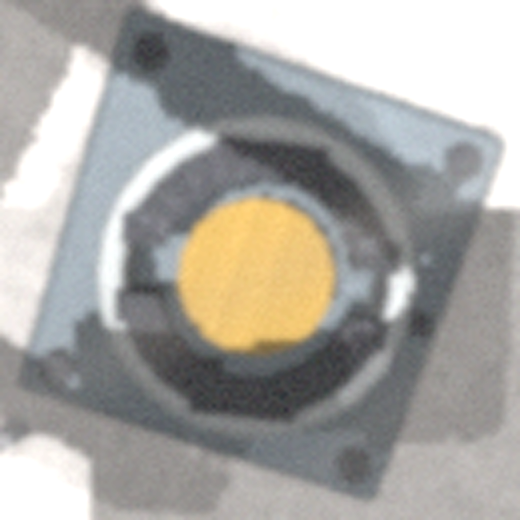

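View pics/ch.png

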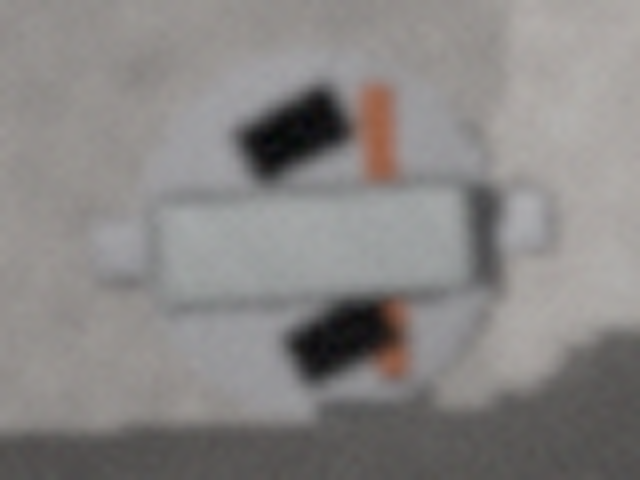

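Crop scale 4: plate corners (128,12), (500,140), (370,495), (20,385); index block at (420,322), at the right; slots near (130,260) and (395,292). In the holder crop (scale 8), the bar top spans (155,198)–(475,290) and the lugs are at (118,252) and (525,220). I'll use depth to measure them precisely.

```bash
cat >> h.py <<'E'
def cloud(im,u0,u1,v0,v1):
    U,V=np.meshgrid(np.arange(u0,u1),np.arange(v0,v1)); K=im['camera_matrix'];k=float(im['k1'])
    s=cv2.undistortPoints(np.stack([U.ravel(),V.ravel()],1).astype(float)[:,None],K,np.array([k,0,0,0.]))[:,0]
    D=im['depth'][v0:v1,u0:u1].ravel(); c=np.c_[s[:,0]*D,-s[:,1]*D,-D]
    R=im['view'][:3,:3];t=im['view'][:3,3]
    return ((c-t)@R)[D>0]
E
python3 - <<'E'
from h import *
d=load('wd');h=load('wh')
f=lambda x,y,z:atz(d,220+x/4,90+y/4,z)
C=[f(x,y,.012)[:2] for x,y in [(128,12),(500,140),(370,495),(20,385)]]
print('plate c',np.mean(C,0),[np.degrees(np.arctan2(*(C[j]-C[i])[::-1])) for i,j in[(0,1),(3,2)]],np.linalg.norm(C[1]-C[0]))
print('idx',f(420,322,.02))
print('rim c',(f(98,275,.057)+f(413,275,.057)+f(258,115,.057)+f(258,432,.057))/4, f(413,275,.057)-f(98,275,.057))
l,r=f(130,260,.06),f(396,292,.06);print('slots',l,r,np.arctan2(*(r-l)[1::-1]))
P=cloud(d,220,350,90,220);T=P[(P[:,2]>.051)&(P[:,2]<.07)]
from scipy.optimize import least_squares
print('z med',np.median(T[:,2]),len(T),T[:,:2].min(0),T[:,:2].max(0),(T[:,:2].min(0)+T[:,:2].max(0))/2)
c=np.array([(T[:,0].min()+T[:,0].max())/2,(T[:,1].min()+T[:,1].max())/2])
r=np.hypot(*(P[:,:2]-c).T);a=np.degrees(np.arctan2(P[:,1]-c[1],P[:,0]-c[0]))
for k in range(-180,180,5):
    m=(r>.026)&(r<.0315)&(a>=k)&(a<k+5)
    print(k,m.sum(),(round(np.median(P[m,2])*1e3,1) if m.any() else 0),end=' | ')
Q=cloud(h,240,320,100,170)
B=Q[(Q[:,2]>.066)];print('\nbar',len(B),np.median(B[:,2]),cv2.minAreaRect((B[:,:2]*1e3).astype(np.float32)))
g=lambda x,y,z:atz(h,240+x/8,104+y/8,z)
b=[g(x,y,.074) for x,y in [(158,198),(470,182),(478,290),(168,308)]]
print('bar px',np.mean(b,0),[np.arctan2(*(b[j]-b[i])[1::-1]) for i,j in[(0,1),(3,2)]],np.linalg.norm(b[1]-b[0]))
l,r=g(118,252,.014),g(525,220,.014);print('lugs',(l+r)/2,np.arctan2(*(r-l)[1::-1]))
E
```

```text
plate c [ 0.51922707 -0.23748706] [np.float64(-17.926331772383396), np.float64(-17.705396607057967)] 0.10671606368525349
idx [ 0.56540643 -0.25233667  0.02      ]
rim c [ 0.51981846 -0.23647396  0.057     ] [0.07843506 0.00022765 0.        ]
slots [ 0.48860886 -0.23222011  0.06      ] [ 0.55430616 -0.23985023  0.06      ] -0.11562253120164466
z med 0.06068533935077047 3020 [ 0.47958224 -0.27712741] [ 0.55767963 -0.19803457] [ 0.51863093 -0.23758099]
-180 17 14.2 | -175 32 53.7 | -170 15 61.8 | -165 15 61.8 | -160 16 60.7 | -155 19 61.2 | -150 16 61.2 | -145 18 61.5 | -140 19 61.5 | -135 21 61.5 | -130 20 61.2 | -125 18 61.1 | -120 17 60.6 | -115 16 61.2 | -110 21 60.8 | -105 21 61.2 | -100 22 61.1 | -95 22 60.6 | -90 25 61.0 | -85 21 61.0 | -80 18 60.8 | -75 22 61.3 | -70 20 61.4 | -65 21 61.1 | -60 20 60.9 | -55 19 60.7 | -50 20 61.0 | -45 20 61.0 | -40 18 60.8 | -35 18 61.5 | -30 21 61.0 | -25 24 60.3 | -20 26 53.5 | -15 11 13.1 | -10 11 13.4 | -5 6 13.2 | 0 0 0 | 5 9 61.3 | 10 15 61.4 | 15 15 61.8 | 20 14 61.8 | 25 16 61.6 | 30 15 61.4 | 35 15 61.5 | 40 16 61.3 | 45 15 61.2 | 50 16 61.4 | 55 15 61.2 | 60 17 61.5 | 65 14 61.5 | 70 16 61.6 | 75 16 61.1 | 80 16 61.8 | 85 12 61.4 | 90 18 61.6 | 95 15 61.6 | 100 17 61.7 | 105 15 62.1 | 110 15 61.6 | 115 16 61.0 | 120 15 61.1 | 125 14 61.3 | 130 16 61.5 | 135 15 61.1 | 140 14 61.7 | 145 15 61.1 | 150 14 62.1 | 155 16 61.4 | 160 3 60.9 | 165 1 13.4 | 170 12 13.5 | 175 10 13.1 | 
bar 590 0.07536751010996348 ((544.5327758789062, 137.01866149902344), (33.84812545776367, 11.947768211364746), 3.9519567489624023)
bar px [0.5458823  0.13675731 0.074     ] [np.float64(0.049698681837750745), np.float64(0.05678470024298772)] 0.032723973212233005
lugs [0.54554038 0.13639684 0.014     ] 0.07631014616472608
```

```bash
cat >> h.py <<'E'
def Q(psi):
    a=(psi+np.pi)/2; return [0,np.cos(a),np.sin(a),0]
def st(m=''):
    s=state(); e=s['ee_pos'];w,x,y,z=s['ee_rot']
    print(m,'t%.2f'%s['time'],'pos',np.round(e*1e3,1),'psi %.3f'%((2*np.arctan2(y,x)-np.pi+np.pi)%(2*np.pi)-np.pi),'F',np.round(s['ft_force'],1),'Mz %.2f'%s['moment'][2],'gap %.1f'%(s['finger_gap']*1e3)); return s
E
python3 - <<'E'
from h import *
p=.065;x,y=.5450,.1368
move_to([x,y,.15],Q(p));st()
move_l([x,y,.0515],.1);hold(.2);st()
close();st('closed')
move_l([x,y,.06],.05);hold(.2);st()
move_l([x,y,.20],.2);hold(.2);st('up')
snap('side','s2');snap('scene','sc2');snap('wrist','w2')
a=[load(n)['frame'] for n in('sc2','w2')]
cv2.imwrite('pics/g.png',cv2.resize(np.hstack(a),(800,300)))
print(state()['joint_pos'])
E
```

```text
t4.65 pos [545.1 136.7 150.2] psi 0.064 F [ 0.2 -0.8 -0.6] Mz -0.03 gap 87.7
 t5.98 pos [545.4 136.9  52.3] psi 0.065 F [ 0.5 -0.7 -0.3] Mz 0.03 gap 88.1
closed t7.13 pos [544.9 136.8  51.4] psi 0.065 F [-0.1  0.5 -0.7] Mz 0.03 gap 12.0
 t7.65 pos [544.9 136.8  59.8] psi 0.065 F [-0.4 -0.  -2.1] Mz -0.02 gap 11.7
up t8.70 pos [544.4 136.7 198.1] psi 0.065 F [-0.5  0.4 -2.2] Mz 0.01 gap 11.9
[ 1.85400377e-01 -1.52221858e-02  1.39518138e+00 -1.48970905e-05
  1.76288452e+00 -1.45043513e+00]
```

View pics/g.png

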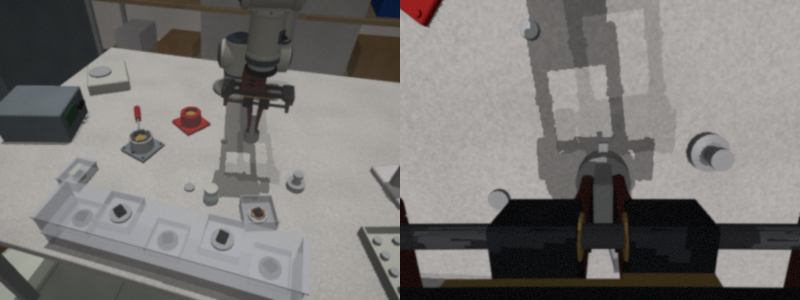

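Grasp is firm and the holder hangs upright (gap 12 mm, weight about 1.7 N). Next I'll land it on the ring 0.25 rad off the slots, then turn it to feel for them.

```bash
python3 - <<'E'
from h import *
x,y=.519,-.237;p=.125
move_to([x,y,.16],Q(p));move_l([x,y,.112],.08);hold(.3);s=st('above');f0=s['ft_force'][2]
z=.112
while z>.098:
    z-=.001;move_l([x,y,z],.02);hold(.1);s=st('%.4f'%z)
    if s['ft_force'][2]-f0>3.5: break
E
```

```text
above t11.31 pos [ 519.2 -237.1  112.6] psi 0.125 F [ 0.5 -0.6 -2.9] Mz -0.03 gap 11.8
0.1110 t11.66 pos [ 519. -237.  111.] psi 0.125 F [ 0.3  0.4 -2.5] Mz -0.04 gap 11.9
0.1100 t12.01 pos [ 519. -237.  110.] psi 0.125 F [-0.7  0.1 -1.9] Mz -0.00 gap 11.5
0.1090 t12.36 pos [ 519. -237.  109.] psi 0.125 F [ 0.1  0.4 -1.3] Mz -0.01 gap 11.8
0.1080 t12.71 pos [ 519. -237.  108.] psi 0.125 F [-0.2  1.  -0.5] Mz -0.01 gap 11.5
0.1070 t13.06 pos [ 519. -237.  107.] psi 0.125 F [ 0.   0.9 -1.6] Mz -0.04 gap 11.4
0.1060 t13.41 pos [ 519. -237.  106.] psi 0.125 F [ 0.1  0.3 -2.4] Mz -0.04 gap 12.1
0.1050 t13.76 pos [ 519. -237.  105.] psi 0.125 F [-0.8  0.  -1.6] Mz 0.04 gap 12.1
0.1040 t14.11 pos [ 519. -237.  104.] psi 0.125 F [-0.2 -0.3 -1.7] Mz -0.05 gap 11.9
0.1030 t14.46 pos [ 519.2 -237.1  103.3] psi 0.125 F [0.1 0.1 0.2] Mz -0.04 gap 11.9
0.1020 t14.81 pos [ 519.2 -237.1  103.2] psi 0.125 F [-1.5  1.1  5.5] Mz -0.05 gap 12.0
```

Contact is at TCP z 103.3 mm, which is underside 52 mm as expected. No side force, so it is well centred. Now I'll turn clockwise.

```bash
python3 - <<'E'
from h import *
x,y=.519,-.237;p=.125
while p>-.35:
    p-=.04;move_l([x,y,.102],.02,Q(p));hold(.08);s=st('%.3f'%p)
    if s['ee_pos'][2]<.1026: print('dropped');break
E
```

```text
0.085 t15.14 pos [ 519.4 -237.2  103.2] psi 0.085 F [-1.5  0.9  4.9] Mz -0.05 gap 12.0
0.045 t15.47 pos [ 519.5 -237.3  103.1] psi 0.046 F [0.3 1.  5.2] Mz -0.06 gap 11.8
0.005 t15.81 pos [ 519.5 -237.3  102.9] psi 0.007 F [-0.9  0.3  5.8] Mz -0.01 gap 12.1
-0.035 t16.14 pos [ 518.9 -236.7  101.4] psi -0.033 F [ 0.5 -1.1 -0.5] Mz -0.10 gap 11.6
dropped
```

It dropped at psi about -0.03, which puts the slot centre at about -0.115 and agrees with the image (-0.12). Centre on that and push in.

```bash
python3 - <<'E'
from h import *
x,y=.519,-.237;p=-.117
move_l([x,y,.101],.02,Q(p));hold(.1);s=st('centred')
for z in (.098,.095,.092,.089,.086,.084,.0825):
    move_l([x,y,z],.03);hold(.1);s=st('%.4f'%z)
    if s['ft_force'][2]>20: print('stop');break
    if s['ee_pos'][2]<.0855: print('deep');break
E
```

```text
centred t16.49 pos [ 518.6 -236.7  100.1] psi -0.115 F [-0.  -0.1 -1.8] Mz 0.01 gap 12.0
0.0980 t16.84 pos [ 519.1 -237.1   98.4] psi -0.117 F [-0.1  0.6  1.2] Mz 0.02 gap 11.7
0.0950 t17.19 pos [ 519.2 -237.1   95.5] psi -0.117 F [0.5 1.  4.1] Mz -0.03 gap 12.2
0.0920 t17.54 pos [ 519.2 -237.1   92.6] psi -0.117 F [-0.6  0.8  5.5] Mz 0.04 gap 11.9
0.0890 t17.89 pos [ 519.2 -237.1   89.8] psi -0.117 F [-0.5  0.9  6. ] Mz 0.00 gap 12.0
0.0860 t18.24 pos [ 519.2 -237.1   87.1] psi -0.117 F [-2.   1.   8.3] Mz 0.01 gap 12.2
0.0840 t18.59 pos [ 519.3 -237.1   85.3] psi -0.117 F [-1.6  1.6  7.6] Mz 0.01 gap 12.1
deep
```

```bash
python3 - <<'E'
from h import *
x,y=.519,-.237;p0=-.117;ok=True
move_l([x,y,.0835],.03)
for d in list(np.arange(.1,1.56,.12))+[1.571,1.60]:
    move_l([x,y,.0835],.03,Q(p0-d));hold(.05);s=st('%.3f'%d)
    if s['ft_force'][2]>22 or abs(s['moment'][2])>.5: print('resist');break
print(s['joint_pos'])
E
```

```text
0.100 t19.14 pos [ 519.5 -237.3   85. ] psi -0.217 F [-2.   1.6  8.3] Mz -0.07 gap 12.0
0.220 t19.46 pos [ 519.7 -237.4   85.2] psi -0.337 F [-0.1  0.4 10. ] Mz -0.11 gap 12.2
0.340 t19.77 pos [ 519.7 -237.5   85.2] psi -0.457 F [-0.4  0.2  8.5] Mz -0.08 gap 11.6
0.460 t20.09 pos [ 519.8 -237.6   85.2] psi -0.577 F [-0.   0.9  9.2] Mz -0.01 gap 11.9
0.580 t20.41 pos [ 519.8 -237.6   85.2] psi -0.697 F [ 0.1 -0.6  8.2] Mz -0.05 gap 11.7
0.700 t20.73 pos [ 519.8 -237.6   85.3] psi -0.817 F [ 0.  -1.2  7.9] Mz -0.04 gap 11.9
0.820 t21.04 pos [ 519.8 -237.7   85.3] psi -0.937 F [ 0.5 -0.3  9. ] Mz -0.04 gap 12.0
0.940 t21.36 pos [ 519.8 -237.7   85.3] psi -1.057 F [-0.9 -0.1  7.7] Mz -0.03 gap 12.1
1.060 t21.68 pos [ 519.8 -237.7   85.3] psi -1.177 F [-0.4 -0.2  9.4] Mz -0.08 gap 11.7
1.180 t21.99 pos [ 519.8 -237.7   85.3] psi -1.297 F [ 0.9 -0.8  8.7] Mz -0.05 gap 11.7
1.300 t22.31 pos [ 519.8 -237.7   85.3] psi -1.417 F [-1.  -0.6  8.9] Mz -0.06 gap 12.1
1.420 t22.62 pos [ 519.8 -237.7   85.3] psi -1.537 F [-0.3  0.6  8. ] Mz -0.07 gap 12.3
1.540 t22.94 pos [ 519.8 -237.7   85.3] psi -1.657 F [-0.6 -0.5  8.1] Mz -0.03 gap 11.9
1.571 t23.24 pos [ 519.7 -237.7   85.2] psi -1.688 F [-0.5 -0.5  9.1] Mz -0.02 gap 11.5
1.600 t23.54 pos [ 519.7 -237.7   85.3] psi -1.717 F [-0.3  0.   9.4] Mz 0.00 gap 11.8
[-4.88203298e-01  3.22863040e-02  1.54944231e+00 -5.38482195e-04
  1.55668586e+00 -3.41781480e-01]
```

```bash
python3 - <<'E'
from h import *
x,y=.519,-.237;p0=-.117;d=1.60
while d<1.78:
    d+=.02;move_l([x,y,.0835],.03,Q(p0-d));hold(.08);s=st('%.3f'%d)
    if abs(s['moment'][2])>.35: print('stop');break
E
```

```text
1.620 t23.88 pos [ 519.7 -237.8   85.3] psi -1.737 F [-0.7 -1.5  8.6] Mz 0.03 gap 11.8
1.640 t24.21 pos [ 519.8 -237.8   85.3] psi -1.757 F [-0.6 -0.6  8.8] Mz 0.07 gap 11.9
1.660 t24.54 pos [ 519.8 -237.7   85.2] psi -1.776 F [-0.8 -1.2  8.3] Mz 0.43 gap 11.7
stop
```

The stop was felt at 1.65 rad past the slots' middle, matching the expected value. Back off to a quarter turn and let up.

```bash
python3 - <<'E'
from h import *
x,y=.519,-.237;p=-.117-1.575
move_l([x,y,.0835],.03,Q(p));hold(.1);st('back')
for z in (.086,.088,.0895,.0905,.0915,.0925):
    move_l([x,y,z],.03);hold(.12);s=st('%.4f'%z)
    if s['ft_force'][2]<-5: break
move_l([x,y,.0915],.03);hold(.15)
for dp in (.04,-.04,0): move_l([x,y,.0915],.03,Q(p+dp));hold(.1);st('wiggle %.2f'%dp)
E
```

```text
back t24.89 pos [ 519.9 -237.7   85.3] psi -1.692 F [-0.8 -0.1 10. ] Mz 0.10 gap 12.0
0.0860 t25.26 pos [ 519.8 -237.7   87.6] psi -1.692 F [ 0.1 -0.5  7.8] Mz 0.12 gap 11.6
0.0880 t25.62 pos [ 519.9 -237.6   89.4] psi -1.692 F [ 0.5 -0.6  6.2] Mz 0.06 gap 11.9
0.0895 t25.99 pos [ 519.8 -237.6   90.8] psi -1.692 F [ 0.4 -0.   5.8] Mz 0.05 gap 12.2
0.0905 t26.36 pos [ 519.8 -237.6   91.3] psi -1.692 F [ 2.1 -2.7  5.1] Mz 0.03 gap 12.1
0.0915 t26.73 pos [ 519.8 -237.6   91.4] psi -1.692 F [ 4.1 -3.4  1.8] Mz 0.07 gap 11.8
0.0925 t27.09 pos [ 519.8 -237.6   91.4] psi -1.692 F [ 6.2 -4.5 -3. ] Mz 0.04 gap 11.8
wiggle 0.04 t27.84 pos [ 519.3 -237.2   91.4] psi -1.653 F [ 4.6 -3.   0.8] Mz 0.15 gap 11.8
wiggle -0.04 t28.19 pos [ 519.1 -237.1   91.4] psi -1.731 F [ 4.6 -2.6  1.2] Mz -0.03 gap 11.9
wiggle 0.00 t28.54 pos [ 518.8 -236.9   91.4] psi -1.692 F [ 2.5 -0.3  1.3] Mz 0.10 gap 11.6
```

It is held down at underside 40 mm; a small upward pull didn't move it. Release, retreat and check.

```bash
python3 - <<'E'
from h import *
gripper_open();st('open');x,y,_=state()['ee_pos'];move_l([x,y,.2],.12)
move_to([.52,-.275,.24],[0,.70710678,.70710678,0]);hold(.3);d=snap('wrist','wd3');s=snap('scene','sc3');st()
u=proj(d,[.519,-.237,.1]);u=u.astype(int);print(u)
P=cloud(d,u[0]-60,u[0]+60,u[1]-60,u[1]+60);B=P[P[:,2]>.100]
print('bar top z',np.median(B[:,2]),len(B),cv2.minAreaRect((B[:,:2]*1e3).astype(np.float32)))
A=cv2.resize(d['frame'][u[1]-55:u[1]+95,u[0]-75:u[0]+75],(420,420));
cv2.imwrite('pics/fin.png',np.hstack([A,cv2.resize(s['frame'],(380,285))] if 0 else [A,cv2.copyMakeBorder(cv2.resize(s['frame'],(380,285)),0,135,0,0,cv2.BORDER_CONSTANT)]))
E
```

```text
open t29.77 pos [ 519.  -237.    91.5] psi -1.692 F [ 0.5  0.6 -0.2] Mz 0.05 gap 88.2
 t31.56 pos [ 519.9 -274.4  239.3] psi -1.570 F [1.5 0.4 0.5] Mz -0.01 gap 87.7
[284 164]
bar top z 0.11544616219577776 599 ((517.4781494140625, -238.1029510498047), (33.83660125732422, 11.895539283752441), 83.29019927978516)
```

View pics/fin.png

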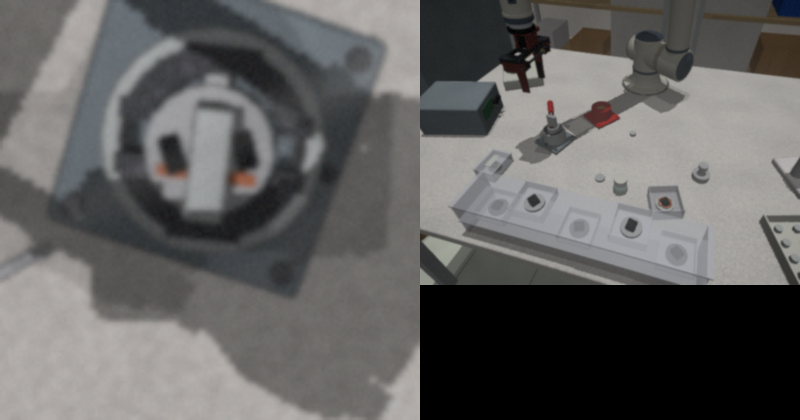

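The picture shows the holder in the dock at (210,155) with its bar across the slots. Bar top reads 115.4 mm raw, or about 114 mm after the 1.3 mm depth bias, which puts the underside at 40 mm: locked.

```bash
python3 -c "
from h import *
job_done()"
```

```text
the job is handed in; nothing more can be done
```

The holder is locked in the bayonet dock, and I handed the job in at about 32 s of the 64 s allowed.

- **Finding the slots:** I set the holder on the ring about 0.25 rad off the slots and turned it clockwise under about 7 N. It dropped in near the angle seen in the images.
- **Pushing in and twisting:** I pressed it in to about 34 mm underside height and twisted it clockwise. I felt the stop 1.65 rad from the slots' middle, as described, then backed off to a quarter turn and let up. The highest wrist reading I saw was about 10 N, well under the 60 N limit; I read it only after each step.
- **Lock check before letting go:** the holder settled with its underside at 40 mm. A gentle upward pull of a few newtons did not lift it.
- **Last checks after letting go:** the bar top read 115.4 mm. Less the roughly 1.3 mm by which the camera's depth reads high, that is the expected 114 mm. The bar's angle was still -1.69 rad. The arm is clear of everything, and the other objects look unmoved in the scene picture, though I did not measure them.

No check failed. The only disagreement was that depth bias, together with 1–2 mm of camera calibration error in the measured centre.

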